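Fit the detector head on the curved rail and run it round to its stop

TASK

Fit the small detector head onto the curved guide rod of the measuring stand: pass its bore over the rod's free end with the snout facing the glass cell, slide it round the whole bend, turning it as the rod turns, until it rests against the stop collar at the far end, and let go of it there. Leave the beaker and the amber bottle where they are.

Things in the scene. Friction and masses are not known exactly. Their poses are not given: they have to be found in the camera images.
- stand: Fixed stand: grey plate 135 x 185 x 10 mm (x -30..105, y -125..60 mm of its frame) with a glass cell and a bent round steel rod 10 mm thick, level, axis 105 mm above the worktop, held at one end only and clear between free end and collar. Origin on the worktop under the cell, z up. Rod in this frame, angles from +x to +y: 30 mm straight lead, bend, straight end piece with collar and post.
- rod_mid (a point): Point on the rod axis, middle of the bend (stand x = 100 mm, y = 0). The bend is a quarter circle of radius 100 mm about the cell axis, from direction +45 degrees (free-end side, where the straight lead joins as a tangent) through 0 to -45 degrees, where the end piece joins as a tangent.
- stop_collar: Dark steel collar, 22 mm diameter, 10 mm long, fixed on the rod's straight end piece. Origin at its centre on the rod axis, 19 mm past the end of the bend; its y axis runs along the rod, back towards the free end; z up. With the head touching it the bore centre lies at its y = +19 mm. The post behind it (16 mm thick, 19 mm further on) is 112 mm high.
- rod_tip (a point): The very end of the rod's free, rounded nose, on the rod axis, 35 mm along the straight lead from the start of the bend.
- rod_lead (a point): Point on the rod axis in the straight lead, 12 mm before the bend starts (23 mm in from the nose).
- cell (a point): Centre of the 12.5 mm square glass cell, 80 mm above the worktop (the cell's top is at 105 mm), on the axis about which the rod is bent.
- head: Loose detector head, about 0.18 kg, upright on the worktop; origin at the centre of its underside, z up. Aluminium housing 44 (x) x 34 (y) x 34 mm high, snout on -x, small brass plug on +x to x = 30 mm; over it a steel bushing, over that a square grip. Threaded rightly, its x points away from the cell, its y along the rod to the free end (yaw on the bend at direction a: stand yaw + a).
- head_bore (a point): Centre of the head's bore, 48 mm above its underside. The bushing lies along the head's y, 28 mm long, 23 mm outside (26 mm at the ends); its through bore is 15 mm, flared to about 18 mm at both mouths. Let go on the rod, the head hangs with the top of the bore on the rod, 2.5 mm lower than centred.
- head_grip (a point): Middle of the head's black square grip, 22 x 22 mm, which stands from 58 to 106 mm above the underside, sides along the head's x and y; this point is 85 mm above the underside.
- head_eye (a point): Window at the front of the 16 mm thick dark snout, 35 mm from the head's axis towards -x, 20 mm above its underside.
- beaker: Small clear beaker, 45 mm diameter, 56 mm high, loose. Origin at the centre of its underside. Leave it alone.
- amber_bottle: Amber bottle with black cap, 60 mm diameter, 122 mm high, loose. Origin at the centre of its underside. Leave it alone.
Things that resemble listed ones, but are neither listed nor needed, are in the scene too. Of the things that look like the head, the smallest one is meant.

How it is judged:
By the outcome, as a careful person would: the job done as asked, in the order asked, and still so for the second after the job is handed in, with the robot touching nothing.
It also fails if it takes over 61 s, if anything falls off the work surface, if the arm or the gripper's body presses on something with over 40 N, if the wrist force passes 120 N, or if a joint passes its speed limit or range.

ROBOT

A 6-joint arm with a two-finger parallel gripper is mounted at the origin on a cart in front of the work surface, level with it; the furniture and walls round the work are solid. World frame = base frame: x ahead of the robot, y to its left, z up, the work surface at z = 0. Lengths are in m, angles in rad, forces in N, time in s.
With the tool pointing down it reaches from about 0.275 to 1 m from the base axis. Payload 8.4 kg.
Tool frame: the origin (TCP) lies on the centre line of the jaws, within the pads' length; the fingertips stand 17 mm ahead of it and the grasp point (between the pads) lies 2 mm behind it (bot.tcp_to_tips is the z of the fingertips in the tool frame, in m); z points along the fingers, y is the line along which they close (so a half turn about z gives the same grasp; the last joint's range is limited). The gripper opens to 85 mm and grips with 20 to 120 N. Pads are 22 mm wide; open, the fingers measure 114 mm over their backs; the gripper's body (76 mm by 85 mm) begins 54 mm behind the grasp point. The pads swing forward as they close: fully open they stand 13 mm farther back than shut.
Start: joints at [1.273, 0.353, 1.633, -0, 1.155, -0.002], TCP at [0.182, 0.598, 0.248] pointing down, gripper open.
Joint ranges: [-2.63, 2.63], [-0.92, 2.1], [0.06, 2.66], [-1.3, 4.44], [0, 2.69], [-3.02, 3.02]. Speed limits (rad/s): [2.22, 2.22, 2.79, 3.14, 3.14, 3.14].

INTERFACE

Orientations are given as a unit quaternion [x, y, z, w].
In Python, from workcell import bot, hand, kinematics, get_obs, vision, hand_in gives the robot as it stands. The module is installed in compiled form; this text tells all that it offers. Calls block until the motion is done:
- bot.reach(position, orientation): joint-space move of the TCP to a pose.
- bot.servo_line(position, ori=None, velocity=0.15): straight line of the TCP; ori=None keeps the orientation; velocity is the mean speed in m/s.
- bot.goto_joints(angles): joint-space move.
- hand.move_gripper(opening, strength=None): finger opening in m; strength is the grip in N (None keeps the last); returns when the fingers have stopped.
- bot.dwell(seconds).
- kinematics.solve_ik(position, orientation): joint angles nearest the present ones, or None.
- get_obs(): the state.
- vision.read_camera(name): name is "scene" or "top" or "wrist"; returns a dict with "frame" (384x512x3 uint8, red, green, blue), "intrinsics" (3x3 intrinsics, pixels), "view" (4x4, takes a point from world to camera coordinates). Camera axes: x right, y down, z forward; pixel columns grow to the right and rows downward; lengths in m; the calibration is good to about 2 mm. A picture is of the moment at which its call begins. There is no depth.
A pose or a line that the arm cannot do raises bot.IKError and nothing moves.
- hand_in(): hands the job in; it is judged then, once.
The state is a dict: "time_s": time; "joint_pos": joint angles; "joint_vel": joint speeds; "joint_efforts": joint torques, N m; "position": TCP position; "orientation": TCP orientation; "wrist_force": force on the tool from outside, world axes, zero at the start; "ft_torque": the same for the moment, N m; "gripper_width": finger opening in m; "grip_force": force on a finger pad.
Only numpy, scipy, OpenCV 4.12 (cv2) and the standard library are available. Lean on these libraries where they do the work, as an engineer would, in place of code of your own. Each camera call takes 0.05 s, during which the arm holds its last target. There are 200 camera calls.

## Working session

There is one attempt and no reset: what is moved stays moved. The work goes in short steps, each a Python script; the robot and the scene stay as the last script left them, time stands still between calls to the robot, and variables do not carry over. Pictures are saved under pics/ and viewed, at most 10 in all, crops included, and the job is handed in when it is done.

```bash
mkdir -p pics
python3 - <<'E'
from workcell import *
import cv2,numpy as np,pickle
d={n:vision.read_camera(n) for n in("scene","top","wrist")}
pickle.dump(d,open("cams.pkl","wb"))
for n in("scene","top"):
    print(n,d[n]["intrinsics"].round(1).tolist(),d[n]["view"].round(3).tolist())
    cv2.imwrite(f"pics/{n}0.png",cv2.resize(d[n]["frame"][...,::-1],(800,600),interpolation=cv2.INTER_CUBIC))
o=get_obs();print(o["time_s"],o["orientation"],o["gripper_width"])
E
```

```text
scene [[486.3, 0.0, 256.0], [0.0, 486.3, 193.4], [0.0, 0.0, 1.0]] [[-0.647, -0.763, -0.018, 0.51], [-0.485, 0.429, -0.762, 0.273], [0.589, -0.484, -0.647, 1.606], [0.0, 0.0, 0.0, 1.0]]
top [[445.0, 0.0, 253.3], [0.0, 445.0, 191.0], [0.0, 0.0, 1.0]] [[0.052, -0.999, 0.013, 0.17], [-0.85, -0.051, -0.525, 0.556], [0.525, 0.016, -0.851, 1.433], [0.0, 0.0, 0.0, 1.0]]
0.15 [ 1.47355127e-01  9.89083500e-01 -5.35742064e-04 -1.01155898e-04] 0.08540780275395964
```

View pics/scene0.png

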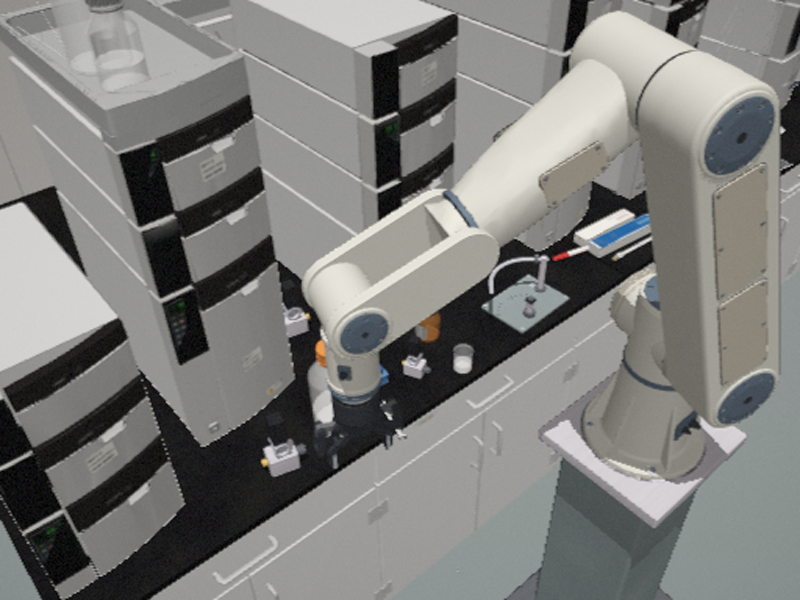

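View pics/top0.png

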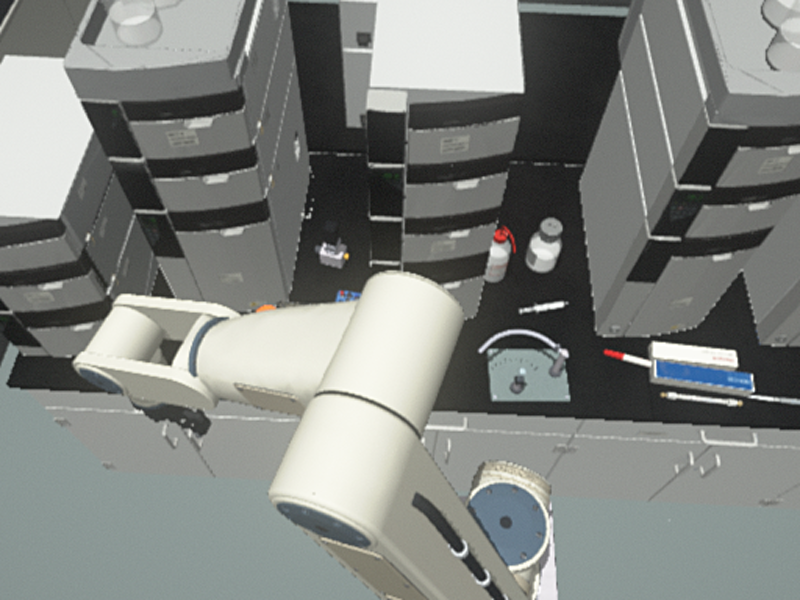

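Scene view: stand plate at (525,305), rod arc (490,290)-(540,260), beaker (462,358), amber bottle (428,327). There are three head-like things, at (282,458), (295,318) and (415,366). I'll cast rays and compare their sizes.

```bash
cat > h.py <<'E'
import numpy as np,cv2
def cast(c,uv,z):
    V=c["view"];R=V[:3,:3];o=-R.T@V[:3,3]
    d=R.T@np.linalg.inv(c["intrinsics"])@np.array([uv[0],uv[1],1.])
    return o+d*(z-o[2])/d[2]
def proj(c,p):
    q=c["view"]@np.append(p,1);q=c["intrinsics"]@q[:3];return q[:2]/q[2]
def ray(c,uv):
    V=c["view"];R=V[:3,:3];d=R.T@np.linalg.inv(c["intrinsics"])@np.array([uv[0],uv[1],1.]);return -R.T@V[:3,3],d/np.linalg.norm(d)
E
python3 - <<'E'
import pickle;from h import *
d=pickle.load(open("cams.pkl","rb"));s=d["scene"];k=512/800
for n,p in dict(A=(284,474),B=(297,332),C=(415,376),beaker=(462,370),amber=(430,340),platefar=(485,305),plater=(568,297),platel=(524,332),plateb=(530,275),post=(541,290)).items(): 
    P=cast(s,np.array(p)*k,0.0);print(n,P.round(3),"px/m",(486/(s["view"]@np.append(P,1))[2]).round(1))
t=d["top"]
for n,p in dict(B=(333,267),plate_fl=(488,350),fr=(566,347),nr=(570,402),nl=(491,402)).items(): print(n,cast(t,np.array(p)*k,0.01).round(3))
f=s["frame"][...,::-1]
def crop(u,v,w=30):
    u=int(u*k);v=int(v*k);return cv2.resize(f[v-w:v+w,u-w:u+w],(260,260),interpolation=cv2.INTER_CUBIC)
top=np.hstack([crop(284,455),crop(297,318),crop(415,362)])
x=cv2.resize(f[150:220,295:380],(400,330),interpolation=cv2.INTER_CUBIC)
g=t["frame"][...,::-1];y=cv2.resize(g[205:262,300:370],(380,330)[:2],interpolation=cv2.INTER_CUBIC)
cv2.imwrite("pics/c1.png",np.vstack([top,np.hstack([x,y])]))
E
```

```text
A [0.405 0.633 0.   ] px/m 316.0
B [0.741 0.372 0.   ] px/m 261.0
C [0.437 0.253 0.   ] px/m 279.2
beaker [0.38  0.159 0.   ] px/m 277.3
amber [0.504 0.147 0.   ] px/m 265.3
platefar [ 0.508 -0.045  0.   ] px/m 252.2
plater [ 0.39  -0.226  0.   ] px/m 249.9
platel [ 0.374 -0.044  0.   ] px/m 263.1
plateb [ 0.516 -0.221  0.   ] px/m 241.0
post [ 0.455 -0.195  0.   ] px/m 246.9
B [0.722 0.372 0.01 ]
plate_fl [ 0.503 -0.027  0.01 ]
fr [ 0.522 -0.217  0.01 ]
nr [ 0.377 -0.216  0.01 ]
nl [ 0.367 -0.032  0.01 ]
```

View pics/c1.png

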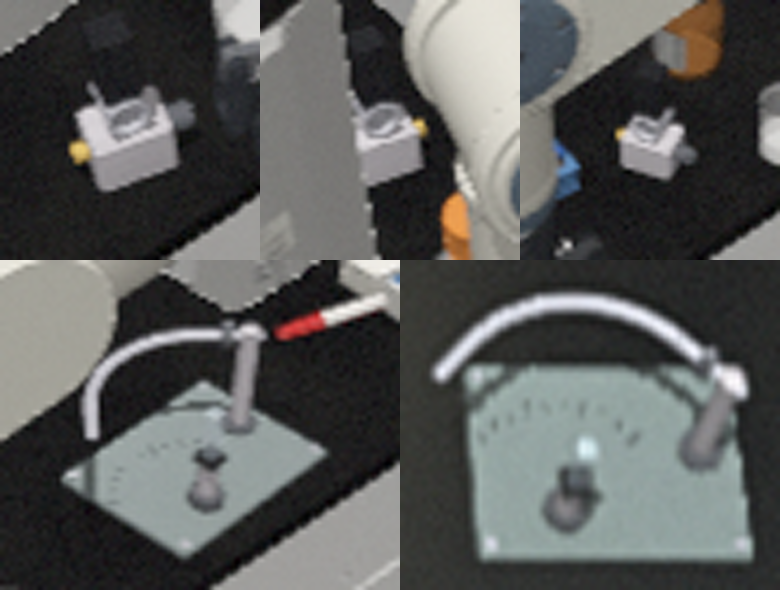

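Three head-like candidates in the 800x600 scene view: (282,458), (295,318) and (415,366). The crop shows that (415,366) has a clearly smaller housing than the others (about 40 px wide in its crop, against 60–100) at a similar scale, so it is the one meant. Its yellow plug points left, and it sits near world (0.437, 0.253). Next I'll move the arm to free the view and look from the wrist.

```bash
cat >> h.py <<'E'
def Q(th): return [float(np.cos(th/2)),float(np.sin(th/2)),0.,0.]   # tool down; tool x at yaw th, tool y at th-90deg
E
python3 - <<'E'
from workcell import *;import pickle;from h import *
from scipy.spatial.transform import Rotation as Rn
d=pickle.load(open("cams.pkl","rb"))
o=get_obs();T=np.eye(4);T[:3,:3]=Rn.from_quat(o["orientation"]).as_matrix();T[:3,3]=o["position"]
C=np.linalg.inv(d["wrist"]["view"]);print("cam in tool\n",(np.linalg.inv(T)@C).round(3))
for th in (48,138,-42,228,-132):
    for p in [(.437,.253,.09),(.42,.03,.147),(.47,-.17,.147)]:
        t=np.radians(th-(90 if p[1]<-.1 else 0))
        q=kinematics.solve_ik(p,Q(t));print(th,p,None if q is None else np.round(q,2))
th=np.radians(138)
bot.reach([.42,.16,.40],Q(th));print(get_obs()["time_s"],get_obs()["joint_pos"])
c={n:vision.read_camera(n) for n in("wrist","scene","top")};pickle.dump(c,open("c2.pkl","wb"))
a=c["wrist"]["frame"][...,::-1];s=c["scene"]["frame"][130:265,230:380,::-1];t=c["top"]["frame"][130:265,190:370,::-1]
cv2.imwrite("pics/w2.png",np.vstack([cv2.resize(a,(464,348)),np.hstack([cv2.resize(s,(232,209)),cv2.resize(t,(232,209))])]))
cv2.imwrite("pics/w2b.png",cv2.resize(a,(800,600),interpolation=cv2.INTER_CUBIC))
E
```

```text
cam in tool
 [[-0.001 -0.959 -0.283  0.073]
 [ 1.    -0.001  0.    -0.001]
 [-0.    -0.283  0.959 -0.124]
 [ 0.     0.     0.     1.   ]]
48 (0.437, 0.253, 0.09) [ 0.52  0.39  2.01 -0.    0.74  1.25]
48 (0.42, 0.03, 0.147) [ 0.07  0.18  2.15 -0.    0.82  0.8 ]
48 (0.47, -0.17, 0.147) [-0.35  0.29  1.99 -0.    0.86  1.95]
138 (0.437, 0.253, 0.09) [ 0.52  0.39  2.01 -0.    0.74 -0.32]
138 (0.42, 0.03, 0.147) [ 0.07  0.18  2.15 -0.    0.82 -0.77]
138 (0.47, -0.17, 0.147) [-0.35  0.29  1.99 -0.    0.86  0.38]
-42 (0.437, 0.253, 0.09) [ 0.52  0.39  2.01 -0.    0.74  2.83]
-42 (0.42, 0.03, 0.147) [ 0.07  0.18  2.15 -0.    0.82  2.37]
-42 (0.47, -0.17, 0.147) [-0.35  0.29  1.99 -0.    0.86 -2.76]
228 (0.437, 0.253, 0.09) [ 0.52  0.39  2.01 -0.    0.74 -1.89]
228 (0.42, 0.03, 0.147) [ 0.07  0.18  2.15 -0.    0.82 -2.34]
228 (0.47, -0.17, 0.147) [-0.35  0.29  1.99 -0.    0.86 -1.19]
-132 (0.437, 0.253, 0.09) [ 0.52  0.39  2.01 -0.    0.74 -1.89]
-132 (0.42, 0.03, 0.147) [ 0.07  0.18  2.15 -0.    0.82 -2.34]
-132 (0.47, -0.17, 0.147) [-0.35  0.29  1.99 -0.    0.86 -1.19]
2.0333 [ 3.61749303e-01 -5.12354667e-02  1.78089106e+00  2.32810813e-04
  1.41238908e+00 -4.76929334e-01]
```

View pics/w2b.png

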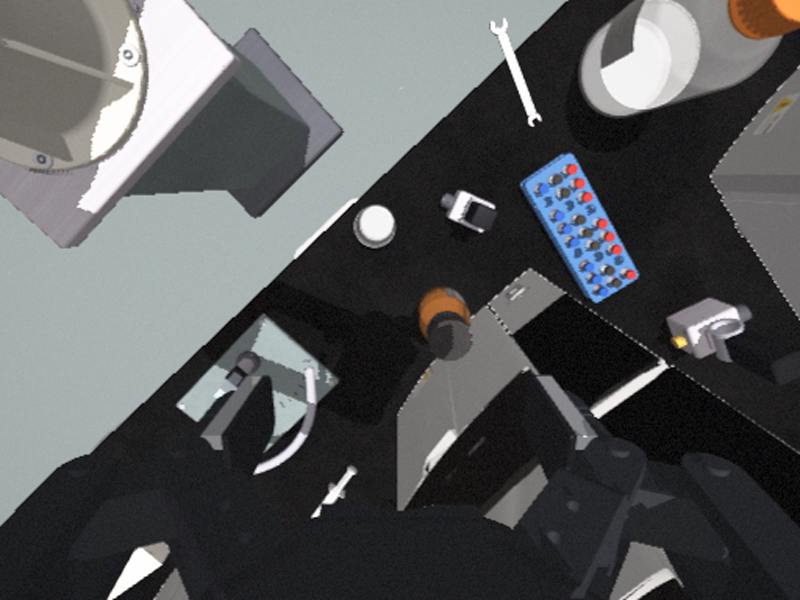

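Wrist view: the small head is at (470,212), with its snout at (450,202) and black grip top at (480,217). The beaker is at (375,227), the amber bottle at (445,320), and the stand rod runs from (310,370) to (260,470). The tower front starts near (400,410)–(530,270). Next, closer wrist views of the head and the stand.

Run:
```python
from workcell import *;import pickle;from h import *
c=pickle.load(open("c2.pkl","rb"));k=.64;w=c["wrist"]
for p in[(400,410),(400,508),(530,270),(665,362)]: print("tower",cast(w,np.array(p)*k,0).round(3))
for n,p,z in[("snout",(446,201),.02),("plugend",(480,222),.106),("grip",(482,217),.106),("amber cap",(452,340),.122),("beaker",(376,230),.0)]: print(n,cast(w,np.array(p)*k,z).round(3))
th=np.radians(138)
def look(tx,ty,z,th,name):
    bot.reach([tx,ty,z],Q(th));bot.dwell(.2);i=vision.read_camera("wrist");pickle.dump(i,open(name+".pkl","wb"));return i["frame"][...,::-1]
b=look(.44,-.10,.33,np.radians(200),"wstand")
a=look(.46,.20,.30,th,"whead")
cv2.imwrite("pics/w3a.png",cv2.resize(a,(800,600),interpolation=cv2.INTER_CUBIC))
cv2.imwrite("pics/w3b.png",cv2.resize(b,(800,600),interpolation=cv2.INTER_CUBIC))
print(get_obs()["time_s"])
```

```text
tower [0.596 0.004 0.   ]
tower [ 0.719 -0.106  0.   ]
tower [0.558 0.258 0.   ]
tower [0.779 0.316 0.   ]
snout [0.42  0.233 0.02 ]
plugend [0.448 0.24  0.106]
grip [0.446 0.245 0.106]
amber cap [0.518 0.144 0.122]
beaker [0.392 0.148 0.   ]
5.675
```

View pics/w3a.png

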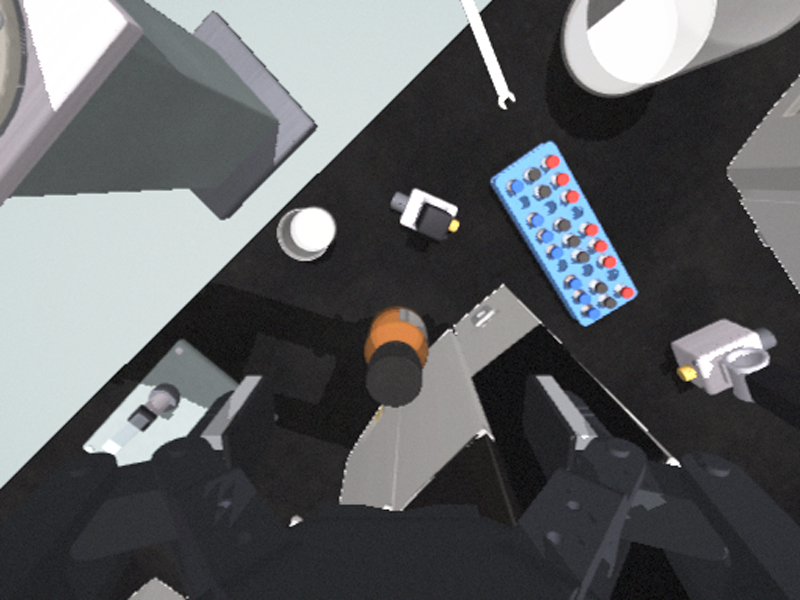

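View pics/w3b.png

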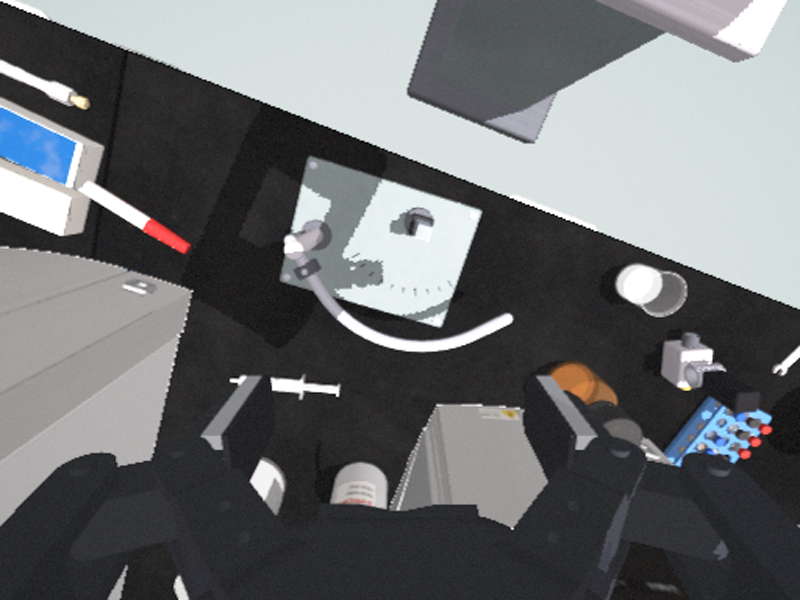

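w3a shows the small head: snout (400,200), white housing top (430,205), black grip top (437,223) and yellow plug (454,227). w3b shows the plate corners (312,157), (481,210), (442,327), (282,282), the rod tip (512,318), the collar (306,269) and the post top (293,243). Next, fitting the poses and enlarging the crops.

Run:
```python
import pickle;from h import *
from scipy.optimize import least_squares
k=.64;s=pickle.load(open("wstand.pkl","rb"));f=s["frame"]
m=(f.min(2)>150).astype(np.uint8);roi=np.zeros_like(m);cv2.fillPoly(roi,[(np.array([(345,318),(345,332),(350,360),(540,360),(540,300),(500,305),(440,332)])*k).astype(int)],1);m&=roi
n,l,st,_=cv2.connectedComponentsWithStats(m);i=1+st[1:,4].argmax();v,u=np.where(l==i);print("rod px",len(u),"tip",u.max()/k,v[u==u.max()].mean()/k)
P=np.array([cast(s,(a,b),.105)[:2] for a,b in zip(u,v)])
co=[((312,157),(-30,-125)),((481,210),(-30,60)),((442,327),(105,60)),((282,282),(105,-125))]
W=np.array([cast(s,np.array(a)*k,.01)[:2] for a,_ in co]);S=np.array([b for _,b in co])/1e3
tip=cast(s,(u.max()+.5,v[u==u.max()].mean()),.105)[:2]
def loc(p,X): c,sn=np.cos(p[2]),np.sin(p[2]);return (X-p[:2])@np.array([[c,-sn],[sn,c]])
def rodres(p,X):
    L=loc(p,X);a=np.arctan2(L[:,1],L[:,0]);r=np.hypot(L[:,0],L[:,1])-.1
    n_=np.array([1,1])/2**.5; return np.where(a>np.pi/4,L@n_-.1,r)
q=[.41,-.09,.05]
a=least_squares(lambda p:(loc(p,W)-S).ravel(),q);print("corners",a.x,abs(a.fun).max())
T=np.array([.046,.0955])
b=least_squares(lambda p:np.r_[rodres(p,P)/len(P)**.5*2,(loc(p,tip[None])-T).ravel()],q);print("rod",b.x,rodres(b.x,P).std(),b.fun[-2:])
np.save("stand.npy",b.x)
hd=pickle.load(open("whead.pkl","rb"))
g=lambda p,z:cast(hd,np.array(p)*k,z)[:2]
sn,pl=g((397,200),.02),g((458,227),.02)
print("snout",sn,"plug",pl,"yaw",np.degrees(np.arctan2(*(pl-sn)[::-1])),np.linalg.norm(pl-sn));print("grip top",g((437,223),.106))
c1=hd["frame"][105:165,240:305,::-1]; c2=f[90:240,170:340,::-1]
cv2.imwrite("pics/c4.png",np.hstack([cv2.resize(c1,(390,360),interpolation=cv2.INTER_CUBIC),cv2.resize(c2,(408,360),interpolation=cv2.INTER_CUBIC)]))
```

```text
rod px 792 tip 510.9375 317.96875
corners [ 0.40347065 -0.08852864  0.05863468] 0.0036513411253063788
rod [ 0.40382068 -0.09003931  0.03528155] 0.0029509377916023542 [0.00046554 0.00071315]
snout [0.41894154 0.23370483] plug [0.47582503 0.25977819] yaw 24.625036686056543 0.06257437161583594
grip top [0.44820666 0.2474978 ]
```

View pics/c4.png

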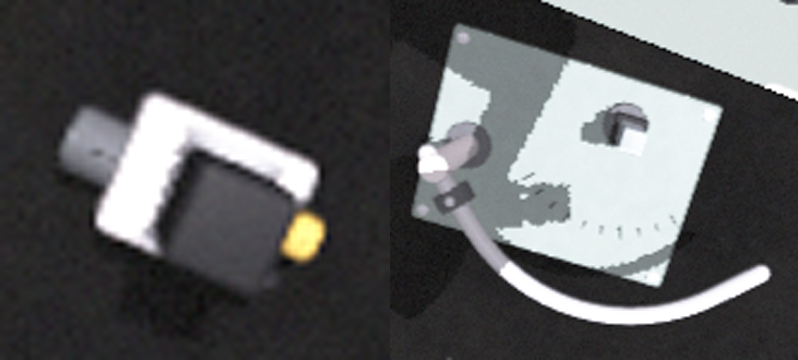

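c4 left shows the smallest head: snout front (75,133), housing edge (152,93)–(318,163) and (97,222), plug end (320,240). It is a single small unit with a square black grip, as described. c4 right shows the stand with its collar (453,197), post top (430,158) and tip (768,272). Next, a combined fit, then the grasp.

Run:
```python
import pickle;from h import *
from scipy.optimize import least_squares
s=pickle.load(open("wstand.pkl","rb"));hd=pickle.load(open("whead.pkl","rb"))
A=[((67,24),(-30,-125),.01),((331,105),(-30,60),.01),((272,287),(105,60),.01),((23,214),(105,-125),.01),
 ((63,197),(57.3,-84.1),.108),((40,158),(43.8,-97.6),.112),((376,271),(47,94.5),.105),((243,130),(0,0),.105)]
W=np.array([cast(s,(170+a[0]/2.4,90+a[1]/2.4),z)[:2] for a,_,z in A]);S=np.array([b for _,b,_ in A])/1e3
def loc(p,X): c,sn=np.cos(p[2]),np.sin(p[2]);return (X-p[:2])@np.array([[c,-sn],[sn,c]])
for idx in (range(8),range(4),range(4,8)):
    a=least_squares(lambda p:(loc(p,W[idx])-S[idx]).ravel(),[.4,-.09,.05],loss="soft_l1",f_scale=.002);print(a.x.round(4));print((a.fun.reshape(-1,2)*1e3).round(1).tolist())
g=lambda p,z:cast(hd,(240+p[0]/6,105+p[1]/6),z)[:2]
y=lambda d:np.degrees(np.arctan2(d[1],d[0])).round(1)
a,b,c=g((152,93),.034),g((318,163),.034),g((97,222),.034)
print("long",y(b-a),np.linalg.norm(b-a),"short",y(a-c),np.linalg.norm(a-c),"centre",(b+c)/2)
sn,pl=g((75,133),.02),g((320,240),.02);print("axis",y(pl-sn),np.linalg.norm(pl-sn),(sn*30+pl*35)/65)
G=np.array([g(p,.106) for p in((200,152),(303,187),(268,290),(163,252))]);print("grip",G.mean(0),y(G[1]-G[0]),y(G[2]-G[3]),np.linalg.norm(G[1]-G[0]),np.linalg.norm(G[3]-G[0]))
```

```text
[ 0.4025 -0.0905  0.0542]
[[2.6, 2.6], [1.2, -2.1], [-0.4, 1.3], [-1.2, 2.5], [0.8, 0.1], [-3.5, -2.2], [2.1, -0.2], [-4.0, -1.6]]
[ 0.403  -0.0893  0.059 ]
[[1.5, 1.6], [1.0, -3.1], [-0.6, -0.4], [-2.3, 0.9]]
[ 0.4018 -0.0909  0.0382]
[[2.9, 1.5], [-1.2, -1.1], [1.3, 1.0], [-3.2, -1.3]]
long 25.9 0.0420598454757804 short 114.6 0.03201874137182996 centre [0.44702263 0.24716297]
axis 24.9 0.06524776517046887 [0.44840795 0.24759085]
grip [0.44681189 0.24753376] 29.7 28.3 0.020892504649156367 0.02006140985889447
```

```bash
cat >> h.py <<'E'
ST=np.array([.4025,-.0903]);SY=.046;ZC=.143
def rodpose(s,dz=0.,r=0.):
    """TCP pose for bore centre at arclength s (m) from bend start (s<0: lead, s>.157: end piece); r = radial offset"""
    a=np.pi/4-np.clip(s/.1,0,np.pi/2);ex=s-np.clip(s,0,.05*np.pi)
    u=np.array([np.cos(a),np.sin(a)]);t=np.array([np.sin(a),-np.cos(a)])
    L=(.1+r)*u+ex*t;c,n=np.cos(SY),np.sin(SY)
    p=ST+np.array([[c,-n],[n,c]])@L
    return [p[0],p[1],ZC+dz],Q(SY+a+np.pi/2)
E
python3 - <<'E'
from workcell import *;from h import *
th=np.radians(115.5);p=np.array([.447,.2475])
bot.reach([*p,.20],Q(th));bot.servo_line([*p,.086],velocity=.1)
hand.move_gripper(.0,50);o=get_obs();print(o["gripper_width"],o["grip_force"],o["wrist_force"],o["position"])
bot.servo_line([*p,.25],velocity=.15);o=get_obs();print(o["wrist_force"],o["gripper_width"],o["time_s"])
pos,q=rodpose(-.075,.0)
bot.reach([pos[0],pos[1],.25],q);bot.servo_line(pos,q,velocity=.12);bot.dwell(.2)
o=get_obs();print(o["time_s"],o["position"],pos,o["wrist_force"],o["gripper_width"])
import pickle
c={n:vision.read_camera(n) for n in("wrist","scene","top")};pickle.dump(c,open("c5.pkl","wb"))
z=lambda f,s:cv2.resize(f[...,::-1],s,interpolation=cv2.INTER_CUBIC)
cv2.imwrite("pics/c5.png",np.vstack([np.hstack([z(c["scene"]["frame"][140:215,270:370],(400,300)),z(c["top"]["frame"][190:265,280:380],(400,300))]),np.hstack([z(c["wrist"]["frame"],(400,300)),z(c["wrist"]["frame"][150:330,120:360],(400,300))])]))
E
```

```text
0.021334914856917523 52.62422204017639 [-0.41234761 -0.04581074  2.32474503] [0.44707294 0.24750931 0.0861186 ]
[-0.16811989  0.36908951 -2.11362953] 0.021403481085132396 9.35
11.4583 [0.41488786 0.03415966 0.14357461] [np.float64(0.41446876750467865), np.float64(0.03412567502094957), 0.143] [ 0.45995249  0.33182332 -1.81074167] 0.021339714679777584
```

View pics/c5.png

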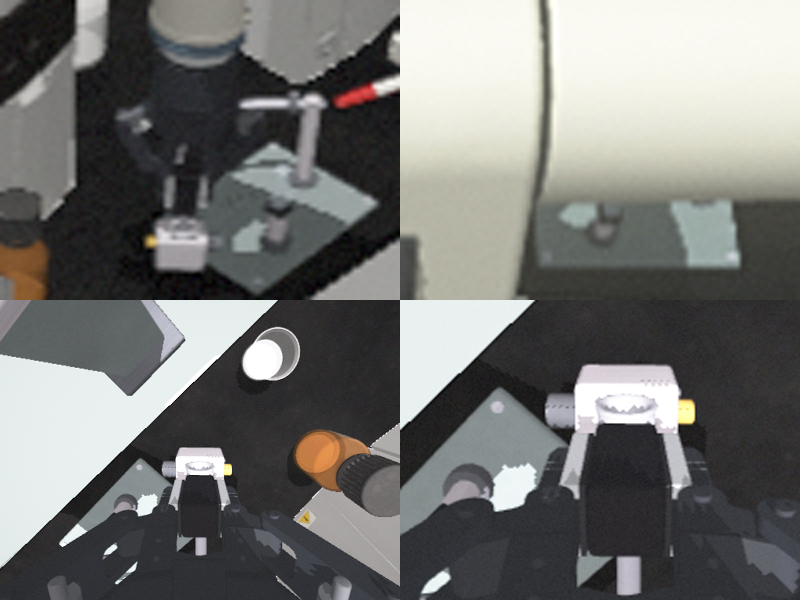

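The grasp is sound. In the wrist crop the bore mouth (627,405) and the rod (628,575) line up in one column, with the snout towards the cell. Next I'll thread it, watching the force.

Run:
```python
from workcell import *;from h import *
for s in(-.05,-.035,-.02,-.005):
    p,q=rodpose(s);bot.servo_line(p,q,velocity=.03);o=get_obs()
    print(s,o["wrist_force"].round(1),o["ft_torque"].round(2),(o["position"]-p).round(4),round(o["time_s"],2))
    if np.linalg.norm(o["wrist_force"]-[0,0,-1.9])>15: break
```

```text
-0.05 [-0.1 -0.  -1.9] [-0.04  0.02 -0.03] [-0.0002  0.     -0.0001] 12.59
-0.035 [ 0.3 -0.5 -1.9] [-0.01  0.05 -0.02] [-0.0001 -0.0001 -0.0001] 13.24
-0.02 [-0.5 -0.5 -2. ] [-0.04 -0.04  0.04] [-0.0001 -0.     -0.0001] 13.89
-0.005 [-0.3  0.8 -1.7] [0.01 0.05 0.  ] [-0.0001 -0.     -0.0001] 14.54
```

Run:
```python
from workcell import *;from h import *
dx=np.zeros(3)
for s in np.arange(.005,.1531,.0074):
    p,q=rodpose(s,r=-.0004);p=np.array(p)+dx;bot.servo_line(p,q,velocity=.03);o=get_obs()
    a=SY+np.pi/4-s/.1;u=np.array([np.cos(a),np.sin(a),0]);F=o["wrist_force"]-[0,0,-1.9]
    print(round(s,3),"rad",(F@u).round(1),"z",F[2].round(1),"tan",(F@[u[1],-u[0],0]).round(1),o["ft_torque"].round(2),(dx*1e3).round(1),round(o["time_s"],2))
    if np.linalg.norm(F)>20: print("stop");break
    f=(F@u)*u+[0,0,F[2]]
    if np.linalg.norm(f)>2: dx+=1e-4*f
np.save("dx.npy",dx)
```

```text
0.005 rad 1.0 z -0.2 tan 0.1 [0.02 0.03 0.01] [0. 0. 0.] 15.03
0.012 rad 0.4 z 0.7 tan -0.6 [0.05 0.01 0.02] [0. 0. 0.] 15.42
0.02 rad 0.4 z 0.3 tan -0.2 [ 0.08 -0.04  0.01] [0. 0. 0.] 15.81
0.027 rad 0.9 z 0.4 tan -0.1 [ 0.03 -0.06  0.01] [0. 0. 0.] 16.2
0.035 rad 0.4 z -0.0 tan -0.3 [-0.   -0.18 -0.01] [0. 0. 0.] 16.59
0.042 rad 2.3 z 0.0 tan 0.9 [-0.06 -0.27 -0.05] [0. 0. 0.] 16.98
0.049 rad 0.7 z 0.1 tan 1.2 [-0.05 -0.32 -0.03] [0.2 0.1 0. ] 17.38
0.057 rad 0.9 z 0.3 tan 0.1 [-0.11 -0.33 -0.03] [0.2 0.1 0. ] 17.77
0.064 rad 3.0 z -0.3 tan 1.1 [-0.15 -0.42  0.02] [0.2 0.1 0. ] 18.16
0.072 rad 1.8 z -0.0 tan 1.2 [-0.19 -0.43 -0.01] [ 0.5  0.1 -0. ] 18.55
0.079 rad 1.5 z 0.5 tan 1.6 [-0.22 -0.42  0.04] [ 0.5  0.1 -0. ] 18.94
0.086 rad 2.6 z -0.6 tan 1.8 [-0.3  -0.39 -0.04] [ 0.5  0.1 -0. ] 19.33
0.094 rad 0.9 z 0.4 tan 0.2 [-0.18 -0.27 -0.02] [ 0.8  0.1 -0.1] 19.73
0.101 rad 1.3 z -0.0 tan 0.2 [-0.21 -0.23 -0.07] [ 0.8  0.1 -0.1] 20.12
0.109 rad 1.2 z 0.2 tan 0.6 [-0.18 -0.15 -0.02] [ 0.8  0.1 -0.1] 20.51
0.116 rad 0.5 z -0.8 tan 0.3 [-0.14 -0.13  0.02] [ 0.8  0.1 -0.1] 20.9
0.123 rad 0.5 z -0.1 tan 0.2 [-0.11 -0.1  -0.07] [ 0.8  0.1 -0.1] 21.29
0.131 rad 0.2 z -0.4 tan -0.4 [0.05 0.   0.03] [ 0.8  0.1 -0.1] 21.68
0.138 rad -0.2 z -0.1 tan -0.8 [-0.04 -0.   -0.04] [ 0.8  0.1 -0.1] 22.07
0.146 rad -0.2 z 0.4 tan 0.3 [-0.03  0.01 -0.03] [ 0.8  0.1 -0.1] 22.47
0.153 rad -0.7 z 0.0 tan -4.5 [ 0.8  -0.57 -0.03] [ 0.8  0.1 -0.1] 22.86
```

Light contact, probably with the collar. I'll press on in 1 mm steps to seat it, lower it onto the rod, take a picture, then release.

Run:
```python
from workcell import *;from h import *;import pickle
dx=np.load("dx.npy");s=.153;a=SY-np.pi/4;u=np.array([np.cos(a),np.sin(a),0])
def f():
    bot.dwell(.15);F=get_obs()["wrist_force"]-[0,0,-1.9];return (F@u).round(1),(F@[u[1],-u[0],0]).round(1),F[2].round(1)
print(s,f())
for _ in range(8):
    if f()[1]<-9: break
    s+=.001;p,q=rodpose(s,r=-.0004);bot.servo_line(np.array(p)+dx,q,velocity=.02);print(round(s,4),f())
p=np.array(p)+dx if s>.153 else get_obs()["position"]
for dz in(.0008,.0014,.002,.0025,.003):
    bot.servo_line(p-[0,0,dz],velocity=.02);v=f();print("dz",dz,v)
    if v[2]>1.5: break
np.save("fin.npy",[s,dz]);o=get_obs();print(o["time_s"],o["position"],o["gripper_width"])
c={n:vision.read_camera(n) for n in("wrist","scene","top")};pickle.dump(c,open("c6.pkl","wb"))
z=lambda f,s:cv2.resize(f[...,::-1],s,interpolation=cv2.INTER_CUBIC)
cv2.imwrite("pics/c6.png",np.hstack([z(c["scene"]["frame"][140:230,270:370],(390,351)),z(c["wrist"]["frame"][150:330,140:340],(390,351))]))
```

```text
0.153 (np.float64(0.2), np.float64(-5.6), np.float64(-0.3))
0.154 (np.float64(-0.5), np.float64(-9.7), np.float64(-0.4))
0.155 (np.float64(-1.3), np.float64(-11.3), np.float64(0.2))
dz 0.0008 (np.float64(-1.9), np.float64(-10.5), np.float64(1.7))
24.6583 [ 0.48008663 -0.15477384  0.14281559] 0.021354800989195382
```

View pics/c6.png

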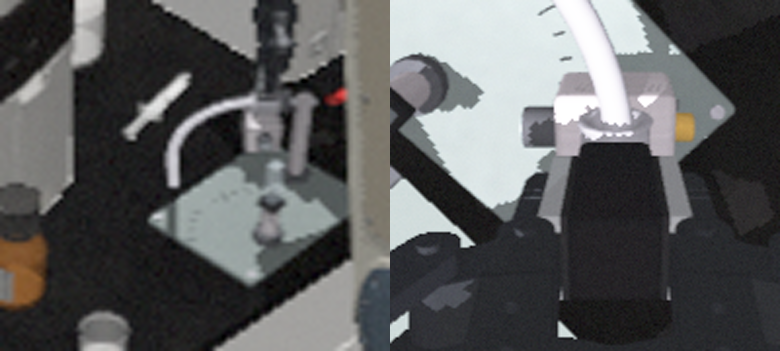

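c6 shows the head on the rod with its snout to the cell (540,125 right), seated towards the collar next to the post. Next: lower until the rod carries it, release, retreat and check.

Run:
```python
from workcell import *;from h import *;import pickle
p=get_obs()["position"];q=get_obs()["orientation"]
for dz in(.0005,.001,.0015,.002):
    bot.servo_line(p-[0,0,dz],velocity=.02);bot.dwell(.15);F=get_obs()["wrist_force"];print(dz,F.round(1))
    if F[2]+1.9>4: break
hand.move_gripper(.022,20);bot.dwell(.2);hand.move_gripper(.030);bot.dwell(.3);hand.move_gripper(.06);print(get_obs()["wrist_force"].round(1))
p=get_obs()["position"];bot.servo_line(p+[0,0,.16],velocity=.12)
th=2*np.arctan2(q[1],q[0]);print(np.degrees(th))
a=SY+np.pi/4
bot.reach([.42,-.06,.33],Q(np.radians(200)));bot.dwell(.3)
c={n:vision.read_camera(n) for n in("wrist","scene")};pickle.dump(c,open("c7.pkl","wb"))
z=lambda f,s:cv2.resize(f[...,::-1],s,interpolation=cv2.INTER_CUBIC)
cv2.imwrite("pics/c7.png",np.hstack([z(c["scene"]["frame"][140:240,280:380],(350,350)),z(c["wrist"]["frame"][60:250,120:440],(440,261+89))]))
print(get_obs()["time_s"])
```

```text
0.0005 [3.1 3.8 1.1]
0.001 [3.6 4.6 0.2]
0.0015 [3.8 4.7 0.5]
0.002 [ 4.   3.9 -0. ]
[ 1.1 -0.6 -0.5]
48.80930008748575
31.7833
```

View pics/c7.png

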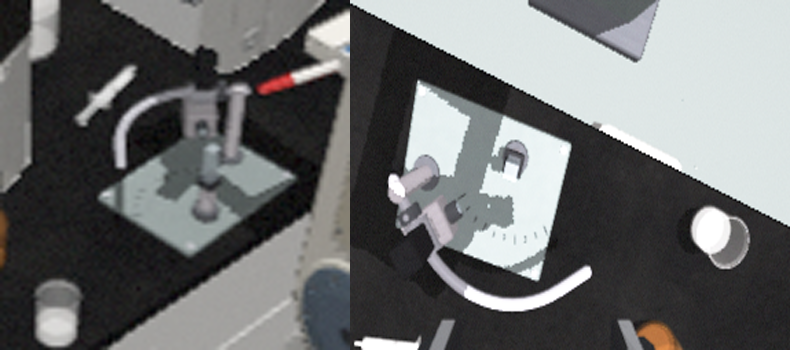

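c7 shows the head at (430,220) against the collar (405,213), with the snout (455,205) facing the cell (514,160), and beaker and bottle undisturbed. To rule out a gap opened on release, I'll return with open jaws to the release pose. There I'll match the head's image numerically against the pre-release one.

Run:
```python
from workcell import *;from h import *;import pickle
c6=pickle.load(open("c6.pkl","rb"))["wrist"]
_,q=rodpose(.16);p=np.array([.4801,-.1548,.1408])
bot.reach(p+[0,0,.10],q);hand.move_gripper(.06);bot.servo_line(p,q,velocity=.1);bot.dwell(.3)
c=vision.read_camera("wrist");pickle.dump(c,open("c8.pkl","wb"));o=get_obs();print(o["position"]-p,o["wrist_force"].round(1),o["time_s"])
g=lambda f:cv2.cvtColor(f,cv2.COLOR_RGB2GRAY)
# crop c6 view: scale 1.95, origin (140,150)
for n,(x0,y0,x1,y1) in dict(body=(522,70,700,140),snout=(518,100,560,150),plug=(670,105,700,145)).items():
    x0,x1=[int(140+(x-390)/1.95) for x in(x0,x1)];y0,y1=[int(150+y/1.95) for y in(y0,y1)]
    T=g(c6["frame"])[y0:y1,x0:x1];I=g(c["frame"])[y0-20:y1+20,x0-20:x1+20]
    r=cv2.matchTemplate(I,T,cv2.TM_CCOEFF_NORMED);_,v,_,l=cv2.minMaxLoc(r);print(n,"shift px",l[0]-20,l[1]-20,round(v,2))
def yel(f): h=cv2.cvtColor(f,cv2.COLOR_RGB2HSV);m=(h[...,0]>15)&(h[...,0]<32)&(h[...,1]>120)&(h[...,2]>80);v,u=np.where(m[150:260,200:400]);return u.mean()+200,v.mean()+150,len(u)
print("plug",yel(c6["frame"]),yel(c["frame"]))
```

```text
[ 1.22418355e-04 -2.52203214e-05  2.60200896e-04] [-0.4 -0.3  0.3] 35.6333
body shift px 1 -1 0.88
snout shift px 2 -1 0.92
plug shift px 2 0 0.96
plug (np.float64(290.7731092436975), np.float64(214.62184873949582), 119) (np.float64(292.8347107438017), np.float64(214.53719008264463), 121)
```

The shift along the rod after release is at most about 0.5 mm. Contact came around 3 mm earlier than the fit predicted, so I'll re-grip gently and push to confirm that it is the solid collar.

Run:
```python
from workcell import *;from h import *;import pickle
a=SY-np.pi/4;t=np.array([np.sin(a),-np.cos(a),0]);_,q=rodpose(.16)
p=get_obs()["position"];hand.move_gripper(0,50);bot.dwell(.1);print(get_obs()["wrist_force"].round(1))
c0=vision.read_camera("scene")
for d in np.arange(.0007,.0071,.0007):
    bot.servo_line(p+d*t,q,velocity=.02);bot.dwell(.1);o=get_obs();F=o["wrist_force"];print(round(d,4),(F@t).round(1),"actual",((o["position"]-p)@t*1e3).round(2),F[2].round(1))
    if F@t<-16: break
hand.move_gripper(.022,20);bot.dwell(.2);hand.move_gripper(.030);bot.dwell(.3);hand.move_gripper(.06)
pickle.dump(vision.read_camera("wrist"),open("c9.pkl","wb"));print(get_obs()["wrist_force"].round(1),get_obs()["time_s"])
```

```text
[ 0.3 -1.3  0.7]
0.0007 -3.8 actual 0.43 -3.5
0.0014 -6.5 actual 0.64 -4.5
0.0021 -7.9 actual 0.96 -2.9
0.0028 -11.1 actual 1.24 -2.7
0.0035 -11.7 actual 1.73 -2.1
0.0042 -14.3 actual 2.29 -1.9
0.0049 -13.3 actual 2.89 -0.1
0.0056 -13.6 actual 3.51 1.0
0.0063 -13.6 actual 4.1 1.4
0.007 -16.3 actual 4.56 2.1
[ 0.3  0.4 -0. ] 41.125
```

Run:
```python
from h import *;import pickle
def yel(f): h=cv2.cvtColor(f,cv2.COLOR_RGB2HSV);m=(h[...,0]>15)&(h[...,0]<32)&(h[...,1]>120)&(h[...,2]>80);v,u=np.where(m[150:260,200:400]);return u.mean()+200,v.mean()+150
a=-.7394;t=np.array([np.sin(a),-np.cos(a)]);u=np.array([np.cos(a),np.sin(a)])
for n in("c6","c8","c9"):
    c=pickle.load(open(n+".pkl","rb"));c=c.get("wrist",c);P=cast(c,yel(c["frame"]),.0745)[:2];d=P-ST
    print(n,yel(c["frame"]),"world",P.round(4),"tangential mm",(d@t*1e3).round(1),"radial",(d@u*1e3).round(1))
c=pickle.load(open("c7.pkl","rb"))["wrist"];print("c7 expected collar px",proj(c,np.r_[ST+.1*u+.019*t,.105]),"bore",proj(c,np.r_[ST+.1*u,.105]))
```

```text
c6 (np.float64(290.7731092436975), np.float64(214.62184873949582)) world [ 0.4989 -0.1733] tangential mm -3.6 radial 127.2
c8 (np.float64(292.8347107438017), np.float64(214.53719008264463)) world [ 0.5    -0.1743] tangential mm -3.6 radial 128.6
c9 (np.float64(292.87704918032784), np.float64(205.4918032786885)) world [ 0.4998 -0.1739] tangential mm -3.8 radial 128.3
c7 expected collar px [163.30171793 174.60116032] bore [171.15788746 187.00290789]
```

The head did not move in the world (−3.6 → −3.8 mm, within measurement noise) while the hand slid 4.5 mm past it. It is against a solid stop, so I'll retreat and hand in.

Run:
```python
from workcell import *;from h import *;import pickle
p=get_obs()["position"];bot.servo_line(p+[0,0,.06],velocity=.06);bot.servo_line(p+[0,0,.16],velocity=.12);bot.dwell(.5)
c=vision.read_camera("wrist");o=get_obs();print(o["wrist_force"].round(1),o["time_s"])
h=cv2.cvtColor(c["frame"],cv2.COLOR_RGB2HSV);m=(h[...,0]>15)&(h[...,0]<32)&(h[...,1]>120)&(h[...,2]>80)
n,l,st,ce=cv2.connectedComponentsWithStats(m.astype(np.uint8))
a=-.7394;t=np.array([np.sin(a),-np.cos(a)]);u=np.array([np.cos(a),np.sin(a)])
for i in range(1,n):
    if st[i,4]>15: d=cast(c,ce[i],.0745)[:2]-ST;print(st[i,4],(d@t*1e3).round(1),(d@u*1e3).round(1))
print(hand_in())
```

```text
[0.3 0.4 0.1] 43.8083
35 -4.1 127.4
the job is handed in; nothing more can be done
None
```

The small detector head is threaded on the rod with its snout facing the cell, pushed round the bend to a solid stop at the collar and released; I handed the job in at about 44 s, with the beaker and amber bottle not touched.

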